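# Clamp the marked blank in the quick-action drill vice

### The arm

A 7-joint arm with a two-finger parallel gripper is mounted at the origin on a cart in front of the work surface, level with it; the furniture and walls round the work are solid. World frame = base frame: x ahead of the robot, y to its left, z up, the work surface at z = 0. Lengths are in mm, angles in rad, forces in N, time in s.
With the tool pointing down it reaches from about 400 to 875 mm from the base axis. Payload 4.4 kg.
Tool frame: the origin (TCP) lies midway between the tips of the shut fingers; the grasp point (between the pads) lies 19 mm behind it (ctrl.grip_point_offset is the distance from the TCP to the grasp point, in mm); z points along the fingers, y is the line along which they close (so a half turn about z gives the same grasp; the last joint's range is limited). The gripper opens to 85 mm and grips with 20 to 120 N. Pads are 22 mm wide; open, the fingers measure 114 mm over their backs; the gripper's body (76 mm by 85 mm) begins 54 mm behind the grasp point. The pads swing forward as they close: fully open they stand 13 mm farther back than shut.
Start: joints at [1.13, 0.628, 0.038, 1.517, -0.027, 0.996, -0.02], TCP at [237.984, -604.881, 231.313] pointing down, gripper open.
Joint ranges: [-3.06, 3.06], [-0.37, 2.12], [-1.25, 1.32], [0.18, 2.47], [-1.1, 4.24], [0.23, 1.98], [-2.94, 2.94]. Speed limits (rad/s): [2.57, 2.57, 3.14, 3.14, 3.14, 3.14, 3.14].

### API

Orientations are given as [roll, pitch, yaw] about the fixed x, y, z axes, in that order (R = Rz(yaw) Ry(pitch) Rx(roll)).
In Python, from cell import ctrl, job, get_image, calibration gives the robot as it stands (ctrl), with the cameras as plain functions and the job (job).
- The arm moves only by the tool nudge_tcp, called after "Request:" as name(argument=value, ...) on one line, values as JSON. Schema: {"type":"object","properties":{"moves":{"type":"array","items":{"type":"object","properties":{"d":{"type":"array","items":{"type":"number"},"minItems":3,"maxItems":3},"turn_vec":{"type":"array","items":{"type":"number"},"minItems":3,"maxItems":3},"aperture":{"type":"number"}},"additionalProperties":false,"required":["aperture"]},"minItems":1,"maxItems":12},"only":{"type":"string"},"quiet":{"type":"boolean"},"lines":{"type":"string"}},"required":["moves"],"additionalProperties":false}. moves is a list of rows, 1 to 12 of them, each an object with the fields d (a list: dx, dy, dz in mm), turn_vec (a list: a rotation vector rx, ry, rz in rad), aperture (the finger opening in mm); a field left out counts as zero (the opening has to be given); each row shifts and turns the commanded pose from where the row before left it, along the tool's axes as they then stand; what a row does not reach is not made up. A row lasts 1/10 s, in which the tool goes at most 50 mm and 0.15 rad, less where a joint would pass 70% of its speed; a pose out of reach is approached as far as the arm can. The fingers move at their own pace and stop on an object; the grip force is fixed at half the most. Time passes only in rows, so rows that do not move let the fingers close. The tool returns the time, the measured TCP pose, the force, the opening and the grip force at its end. only (a regular expression) keeps the lines of the reply that match it, lines (a string "A,B") keeps lines A to B, and quiet returns only ok. Input that does not fit is refused with a message, and nothing moves.
- ctrl.read_state(): the state, without advancing time (a new reading comes with each control period).
- get_image(name): name is "side" or "top" or "wrist"; returns the picture (480x640x3 uint8, blue, green, red); there is no depth.
- calibration(name): a dict with "fx", "fy", "cx", "cy" (pixels), "rvec" (rotation vector, rad) and "tvec" (3), from world to camera coordinates, as OpenCV has them; the wrist camera has in their place "hand_eye" (4x4, takes a point from camera to tool coordinates, whose origin is the TCP and whose axes are the flange's). Camera axes: x right, y down, z forward; pixel columns grow to the right and rows downward; lengths in mm; the calibration is good to about 2 mm. A picture is of the moment at which its call begins: read the wrist's pose just before it. calibration takes no time and is no camera call.
- job.finish_job(): hands the job in; it is judged then, once.
The state is a dict: "clock": time; "qpos": joint angles; "qd": joint speeds; "tau": joint torques, N m; "eef_pos": TCP position; "tool_rot": TCP orientation; "force": force on the tool from outside, world axes, zero at the start; "torque": the same for the moment, N m; "width": finger opening in mm; "gripper_force": force on a finger pad.
Only numpy, scipy, OpenCV 4.12 (cv2) and the standard library are available. Lean on these libraries where they do the work, as an engineer would, in place of code of your own. Each camera call takes 0.05 s, during which the arm holds its last target. There are 200 camera calls.

### The job

Get the pale wooden blank with the pencil cross out of the carrier and clamp it in the blue drill vice for drilling: standing on the vice's bed near the middle of the jaws, cross upward, its two ends against the jaw plates. Slide the moving jaw up until the blank is pinched against the fixed jaw, then swing the red-knobbed cam lever all the way across to lock it. Set the blank down gently whenever you let go of it, never let it drop, and leave the dark blanks in the carrier and the other things on the bench where they are.

Things in the scene. Friction and masses are not known exactly. Their poses are not given: they have to be found in the camera images.
- blank_marked: pale beech blank with a pencil cross on its top: block 64 mm long (x), 40 wide (y), 38 high (z), 75 g. Origin: centre of its underside. It stands in one of the carrier's three places, 1.5 mm from its neighbours, so there only its ends (x faces) can be gripped. Between the vice's plates fingers do not fit at the ends: there it is held by its 40 mm sides
- blank_dark_1: a dark walnut blank of the same size and origin, in the carrier; not needed, stays there
- blank_dark_2: a second dark walnut blank, same size and origin, in the carrier; not needed, stays there
- carrier: plywood carrier, fixed: base 70 mm (x) by 152 mm (y), 12 mm thick; on it three blanks stand side by side along its y (places at y = -41.5, 0, +41.5 mm), their length along its x; a 12 mm cheek at each end of the row rises 46 mm above the bench; open at the blanks' ends. Origin: centre of its underside
- vice: blue quick-action drill vice, fixed: base 236 mm long (x), 96 wide (y; bolting ears to y = +-69 mm). Origin: centre of its underside; +x points along the slide from moving to fixed jaw. Flat steel bed 30 mm above the bench. Fixed jaw's plate at x = 75 mm, 84 mm wide; both jaws rise 44 mm above the bed (74 mm above the bench)
- vice_seat (a point): point on the bed at the foot of the fixed jaw's plate, in the middle of its width: 75 mm ahead of the vice's origin in its +x, 30 mm above the bench; axes as the vice's
- jaw (a joint): slide of the moving jaw, m: 0 = fully back at its rear stop, growing toward the fixed jaw (vice +x), at most 0.060. Gap between the plates with the lever open = 80 mm less this value. It meets the 64 mm blank, seated against the fixed jaw, at 0.016. It starts partly closed (gap less than the blank). Drags with about 10 N, stays where it is left
- jaw_grip (a point): top of the moving jaw's carriage tail, 62 mm above the bench, 18 mm ahead (vice +x) of the lever's pivot; axes as the vice's. The tail is a bar 40 mm wide (vice y) behind the jaw; grip it from above across the 40 mm (sides free down to 32 mm above the bench) to slide the jaw either way
- lever (a joint): cam lever on the carriage tail, rad: 0 = open, pointing back along vice -x; it swings level, clockwise from above, to point along vice +y at 1.571 = locked. Meanwhile the cam pushes the moving jaw's sprung plate forward by 2.7 mm per rad (4.2 mm in all). Turns with about 0.12 N m, stays where it is left
- lever_pivot (a point): the lever's vertical axis, on the top face of the carriage tail, 62 mm above the bench; rides with the jaw
- lever_knob (a point): top of the upright red knob (19 mm thick, 29 mm tall) at the end of the lever, 75 mm from the pivot, 101 mm above the bench
- tape: bystander: roll of masking tape, 96 mm, 25 mm high, loose on the bench beyond the work
- chisel: bystander: chisel 258 mm long, loose on the bench at the left
- green_tin: bystander: green tin, 57 mm across, 72 mm high, loose on the bench beyond the vice
- pad: the moving jaw's steel plate, 84 mm wide, 42 high, carried on two sprung pins ahead of the jaw casting; it gives way when pressed (5.6 N to start, 0.8 N more per mm, 9 mm at most), so compressed less than 5 mm it does not push the jaw back. Origin as the vice's when the jaw is at 0 and the lever open, moving along vice +x with them

How it is judged:
By the outcome, as a careful person would: the job done as asked, in the order asked, and still so for the second after the job is handed in, with the robot touching nothing.
It also fails if it takes over 72 s, if anything falls off the work surface, if the arm or the gripper's body presses on something with over 40 N, if the wrist force passes 120 N, or if a joint passes its speed limit or range.

## Working session

There is one attempt and no reset: what is moved stays moved. The work goes in short steps, Python scripts to look and compute and a tool call to move; the robot and the scene stay as the last step left them, time stands still between calls to the robot, and variables do not carry over. Pictures are saved under pics/ and viewed, at most 10 in all, crops included, and the job is handed in when it is done.

```bash
ls; mkdir -p pics
```

Run:
```python
from cell import ctrl, job, get_image, calibration
import cv2
print(ctrl.read_state())
for n in("top","side","wrist"):
    print(n,calibration(n)); 
    cv2.imwrite(f"pics/{n}0.png",get_image(n))
```

```text
cell.py
pics
{'clock': 0.0, 'qpos': array([ 1.13020368,  0.62932886,  0.03843384,  1.51843061, -0.02696221,
        0.99628842, -0.02000438]), 'qd': array([ 0.00132077,  0.00137721, -0.00066079,  0.00118588,  0.00107693,
        0.00123141,  0.00076957]), 'tau': array([-7.14262351e-04, -5.63408446e+01,  1.22562837e+00, -1.93448907e+01,
        1.08122971e-02,  1.04656059e-02,  1.13347821e-05]), 'eef_pos': array([ 237.73162441, -604.26216455,  230.38012735]), 'tool_rot': array([-3.13965592e+00,  5.29064555e-05,  3.74814031e-01]), 'force': array([-1.10144886,  0.20889237,  0.73357125]), 'torque': array([ 0.03839133,  0.02684376, -0.00198018]), 'gripper_force': 0.0, 'width': 85.73909798484458}
top {'fx': 508.8344744178509, 'fy': 508.8344744178509, 'cx': 315.48876808996147, 'cy': 241.2497078504374, 'rvec': array([ 2.17571136, -2.13383519,  0.18173944]), 'tvec': array([  98.50009391,  601.73465621, 1119.67516629])}
side {'fx': 443.71251919067134, 'fy': 443.71251919067134, 'cx': 323.1901444655218, 'cy': 241.8797265833331, 'rvec': array([ 0.05610971, -2.85183385,  1.2222086 ]), 'tvec': array([ 597.51097889,  -20.09077768, 1247.43927175])}
wrist {'fx': 373.6553627908061, 'fy': 373.6553627908061, 'cx': 318.3809425290166, 'cy': 240.31462356826106, 'hand_eye': array([[-2.32564831e-04, -9.60042066e-01, -2.79855636e-01,
         7.20592052e+01],
       [ 9.99999958e-01, -1.74922445e-04, -2.30947343e-04,
         5.32937847e-01],
       [ 1.72766132e-04, -2.79855677e-01,  9.60042067e-01,
        -1.43259318e+02],
       [ 0.00000000e+00,  0.00000000e+00,  0.00000000e+00,
         1.00000000e+00]])}
```

View pics/top0.png

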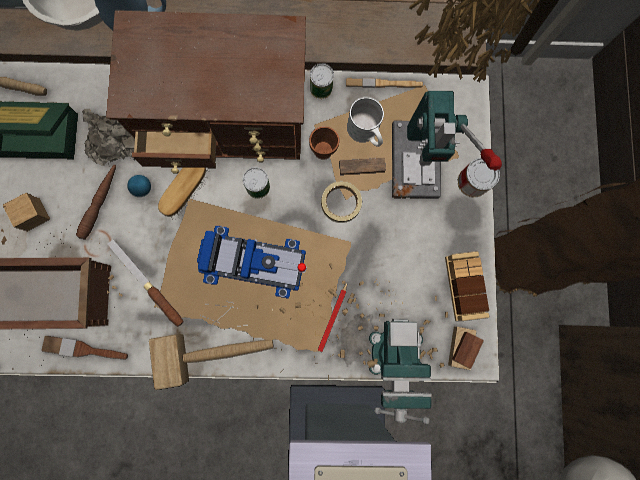

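View pics/side0.png

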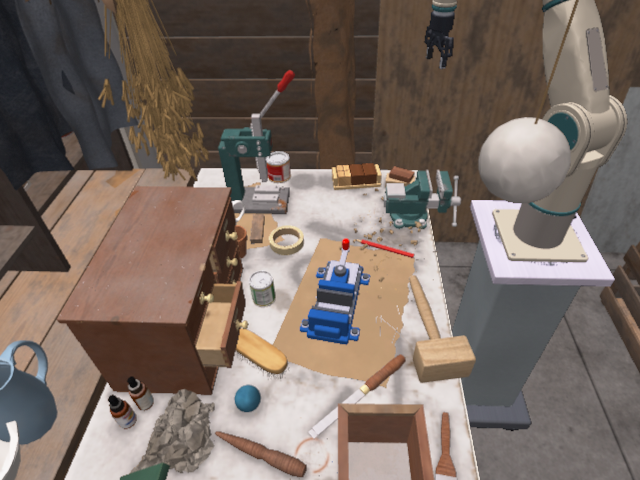

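Top view: the vice is centred at about (255,262), with its fixed jaw on the left and the red knob at (302,267). The carrier is at (467,286), with the pale blank at its upper end (~(465,265)) and the two dark blanks below it. The side view agrees.

Create h.py:
```python
from cell import ctrl, job, get_image, calibration
import cv2, numpy as np
from scipy.spatial.transform import Rotation as R
def cam(n,st=None):
    c=calibration(n); K=np.array([[c['fx'],0,c['cx']],[0,c['fy'],c['cy']],[0,0,1]])
    if n!='wrist':
        Rw=R.from_rotvec(c['rvec']).as_matrix(); return K,Rw.T,-Rw.T@c['tvec']   # cam->world rot, centre
    Rt=R.from_euler('xyz',st['tool_rot']).as_matrix(); H=c['hand_eye']
    return K,Rt@H[:3,:3],Rt@H[:3,3]+st['eef_pos']
def ray(C,uv):
    K,Rm,o=C; d=Rm@np.linalg.inv(K)@np.array([*uv,1.]); return o,d/np.linalg.norm(d)
def onz(C,uv,z):
    o,d=ray(C,uv); return o+d*(z-o[2])/d[2]
def tri(C1,u1,C2,u2):
    A=0;b=0
    for o,d in(ray(C1,u1),ray(C2,u2)):
        P=np.eye(3)-np.outer(d,d);A=A+P;b=b+P@o
    return np.linalg.solve(A,b)
def proj(C,p):
    K,Rm,o=C; q=K@(Rm.T@(np.asarray(p)-o)); return q[:2]/q[2]
def toolmove(st,p,yaw):
    """shift in tool axes to TCP world p, then rz about tool z for tool-down yaw"""
    Rt=R.from_euler('xyz',st['tool_rot']); T=R.from_euler('xyz',[np.pi,0,yaw])
    return Rt.inv().apply(np.asarray(p)-st['eef_pos']).round(1),(Rt.inv()*T).as_rotvec().round(3)
def snap(n,name):
    st=ctrl.read_state(); im=get_image(n); cv2.imwrite(f'pics/{name}.png',im); np.save(f'pics/{name}.npy',np.r_[st['eef_pos'],st['tool_rot']]); return im,cam(n,st)
def load(n,name):
    a=np.load(f'pics/{name}.npy'); return cv2.imread(f'pics/{name}.png'),cam(n,dict(eef_pos=a[:3],tool_rot=a[3:]))
```

Run:
```python
from h import *
T=cam('top')
for n,uv,z in [('knob',(302,267),100),('fixedjaw',(205,250),74),('carr tl',(447,254),50),('carr tr',(482,252),50),('carr br',(487,318),50),('carr bl',(455,320),50),('bench',(370,286),0),('cross', (466,264),50)]:
    print(n,onz(T,uv,z).round())
st=ctrl.read_state()
print(toolmove(st,[330,-560,300],0))
im=cv2.imread('pics/top0.png'); cv2.imwrite('pics/topcrop.png',np.hstack([cv2.resize(im[240:330,180:320],None,fx=3,fy=3),cv2.resize(im[240:330,435:500],None,fx=3,fy=3)]))
```

```text
knob [535. 139. 100.]
fixedjaw [570. 354.  74.]
carr tl [ 576. -190.   50.]
carr tr [ 582. -270.   50.]
carr br [ 433. -277.   50.]
carr bl [ 427. -205.   50.]
bench [503. -20.   0.]
cross [ 554. -233.   50.]
(array([102. ,  -7.7, -69.4]), array([-0.001,  0.   ,  0.375]))
```

View pics/topcrop.png

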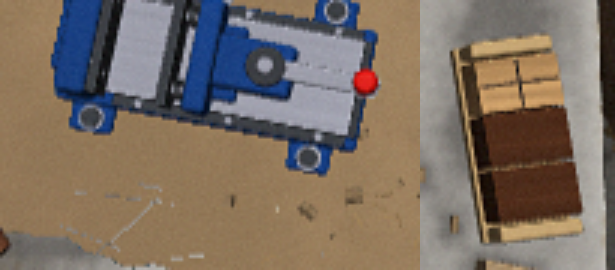

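View pics/wrist0.png

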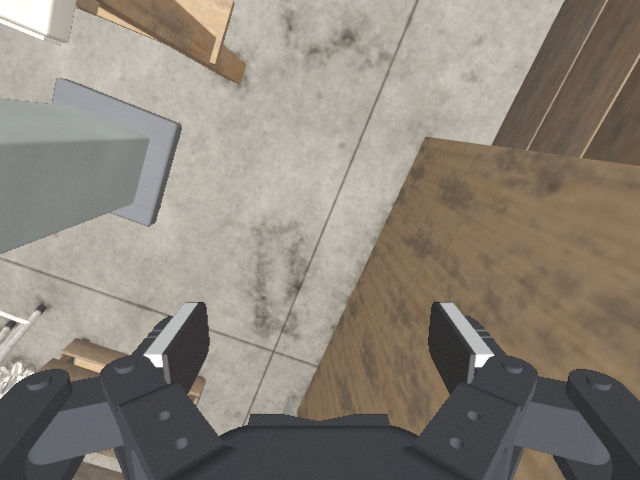

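The crop shows the moving jaw partly closed, the lever open (knob toward world -y), and the pale blank at the +x end of the carrier with its length roughly along world y. The wrist view shows only the floor. I'll move to view the carrier.

Request:
nudge_tcp(moves=[{"d":[0,0,-12],"turn_vec":[0,0,0.125],"aperture":85},{"d":[0,0,-12],"turn_vec":[0,0,0.125],"aperture":85},{"d":[0,0,-12],"turn_vec":[0,0,0.125],"aperture":85},{"d":[26,-41,-2],"aperture":85},{"d":[26,-41,-2],"aperture":85},{"d":[26,-41,-2],"aperture":85},{"d":[26,-41,-2],"aperture":85},{"d":[26,-41,-2],"aperture":85},{"d":[26,-41,-2],"aperture":85},{"d":[26,-41,-2],"aperture":85},{"d":[26,-41,-2],"aperture":85},{"d":[26,-41,0],"aperture":85}])

```text
clock: 1.35
eef_pos: [472.8, -234.2, 283.6]
tool_rot: [3.141, -0.0, -0.0]
force: [1.5, 0.1, 0.5]
width: 84.9
gripper_force: 0.0
```

Request:
nudge_tcp(moves=[{"d":[0,-20,0],"aperture":85},{"aperture":85},{"aperture":85}])

```text
clock: 1.65
eef_pos: [471.8, -216.2, 283.3]
tool_rot: [3.141, 0.0, 0.0]
force: [0.2, 0.0, -0.9]
width: 85.2
gripper_force: 0.0
```

```bash
python3 -c "
from h import *
snap('wrist','w1'); print(ctrl.read_state()['qpos'].round(2))"
```

```text
[ 0.31  0.38  0.1   1.81 -0.04  0.95 -1.15]
```

View pics/w1.png

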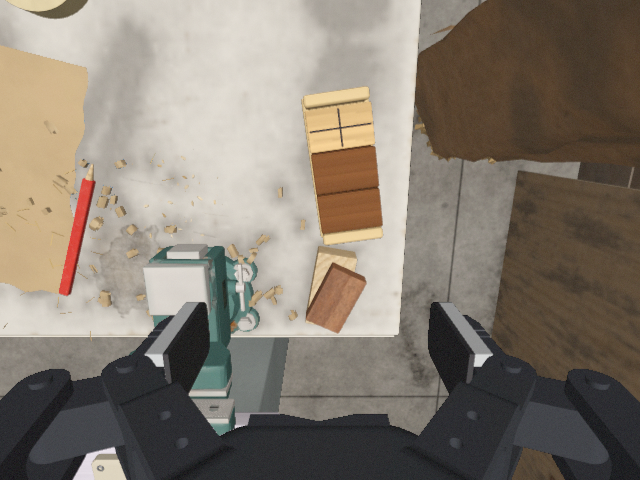

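The wrist view shows the marked blank, cross at about (341,127), with the two dark blanks below it at (346,170) and (350,208). There is free bench around (230,100). Next I'll take views with a baseline, over to the vice.

Request:
nudge_tcp(moves=[{"d":[0,-43,0],"aperture":85},{"d":[0,-43,0],"aperture":85},{"d":[0,-43,0],"aperture":85},{"d":[0,-43,0],"aperture":85},{"d":[0,-43,0],"aperture":85},{"aperture":85},{"aperture":85}])

```text
clock: 2.4
eef_pos: [472.3, -1.9, 283.4]
tool_rot: [3.141, -0.0, -0.001]
force: [-0.5, -0.7, -0.0]
width: 85.1
gripper_force: 0.0
```

```bash
python3 -c "
from h import *
snap('wrist','w2')"
```

Request:
nudge_tcp(moves=[{"d":[5,-40,0],"aperture":85},{"d":[5,-40,0],"aperture":85},{"d":[5,-40,0],"aperture":85},{"d":[5,-40,0],"aperture":85},{"d":[5,-40,0],"aperture":85},{"aperture":85},{"aperture":85}])

```text
clock: 3.15
eef_pos: [497.9, 197.2, 282.9]
tool_rot: [3.14, 0.0, -0.002]
force: [0.5, -0.9, -1.2]
width: 84.6
gripper_force: 0.0
```

```bash
python3 -c "
from h import *
snap('wrist','w3')"
```

Request:
nudge_tcp(moves=[{"d":[15,-40,0],"aperture":85},{"d":[15,-40,0],"aperture":85},{"d":[15,-40,0],"aperture":85},{"aperture":85},{"aperture":85}])

```text
clock: 3.7
eef_pos: [543.0, 316.7, 282.7]
tool_rot: [3.139, 0.001, -0.003]
force: [0.7, -0.5, 0.4]
width: 84.9
gripper_force: 0.0
```

```bash
python3 -c "
from h import *
snap('wrist','w4')
a,b=[cv2.imread(f'pics/w{i}.png') for i in(3,4)]
cv2.imwrite('pics/w34.png',np.vstack([a[0:300],b[0:300]]))"
```

```text
(no output)
```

View pics/w34.png

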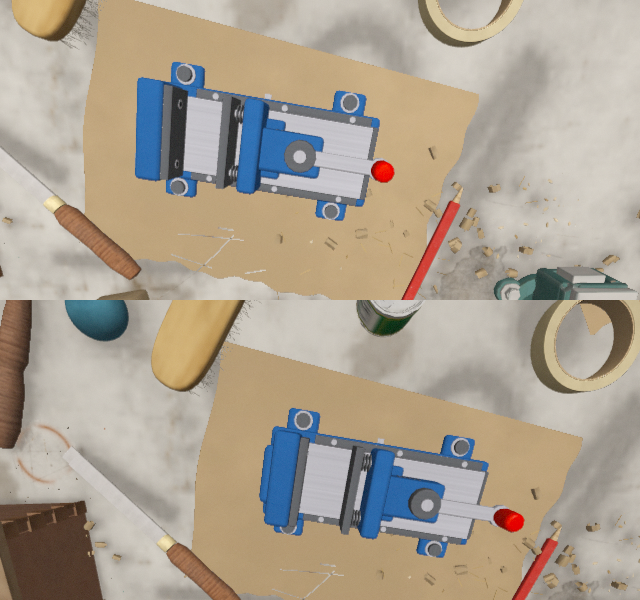

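The wrist views show the vice clearly. In w3 the fixed jaw plate is at u≈165, the moving jaw at u≈255, the boss at (299,156) and the knob at (382,171). In w4 the boss is at (425,205) and the knob at (508,219).

Create m.py:
```python
from h import *
def blobs(m,amin,hier=False):
    cs,_=cv2.findContours(m.astype(np.uint8),cv2.RETR_CCOMP,cv2.CHAIN_APPROX_NONE)
    return sorted([c for c in cs if cv2.contourArea(c)>amin],key=cv2.contourArea,reverse=True)
for n in('w3','w4'):
    im,C=load('wrist',n); hsv=cv2.cvtColor(im,cv2.COLOR_BGR2HSV); H,S,V=cv2.split(hsv)
    print(n)
    for c in blobs((H>100)&(H<125)&(S>130)&(V>50),60)[:14]:
        (u,v),(w,h),a=cv2.minAreaRect(c)
        if v<270: print(' blue',round(u,1),round(v,1),'wh',round(w),round(h),round(a,1),cv2.contourArea(c),'box',cv2.boxPoints(cv2.minAreaRect(c)).round(1).tolist())
    for c in blobs(((H<6)|(H>174))&(S>190)&(V>130),100)[:3]:
        print(' red',np.round(cv2.minEnclosingCircle(c),1) if 0 else cv2.minEnclosingCircle(c),cv2.contourArea(c))
    g=cv2.GaussianBlur(cv2.cvtColor(im,cv2.COLOR_BGR2GRAY),(3,3),0)
    k=cv2.HoughCircles(g[:300],cv2.HOUGH_GRADIENT,1,20,param1=120,param2=18,minRadius=6,maxRadius=20)
    print(' circ',k[0].round().tolist() if k is not None else None)
for n in('w1','w2'):
    im,C=load('wrist',n); hsv=cv2.cvtColor(im,cv2.COLOR_BGR2HSV); H,S,V=cv2.split(hsv)
    print(n)
    roi=np.zeros_like(H);roi[60:260,(290 if n=='w1' else 470):(400 if n=='w1' else 640)]=1
    for c in blobs((H<15)&(S>130)&(V<170)&(V>40)&(roi>0),150)[:6]: r=cv2.minAreaRect(c);print(' dark',np.round(r[0],1),np.round(r[1],1),r[2],cv2.contourArea(c))
    for c in blobs((H>10)&(H<28)&(S>70)&(V>170)&(roi>0),100)[:8]: r=cv2.minAreaRect(c);print(' pale',np.round(r[0],1),np.round(r[1],1),r[2],cv2.contourArea(c))
```

```bash
python3 m.py
```

```text
w3
 blue 253.4 133.0 wh 245 120 7.9 6945.5 box [[123.9000015258789, 175.6999969482422], [140.3000030517578, 56.79999923706055], [382.8999938964844, 90.30000305175781], [366.5, 209.1999969482422]]
 blue 189.1 183.2 wh 26 15 78.1 181.5 box [[179.10000610351562, 171.8000030517578], [193.60000610351562, 168.8000030517578], [199.10000610351562, 194.5], [184.5, 197.60000610351562]]
 blue 320.9 208.5 wh 10 17 8.1 92.5 box [[314.70001220703125, 216.0], [317.1000061035156, 199.60000610351562], [327.1000061035156, 201.0], [324.79998779296875, 217.39999389648438]]
 blue 340.2 211.4 wh 8 16 7.1 78.0 box [[335.0, 219.0], [337.0, 202.8000030517578], [345.3999938964844, 203.8000030517578], [343.3999938964844, 220.0]]
 red ((382.4545593261719, 170.77272033691406), 11.191978454589844) 332.0
 circ [[382.0, 170.0, 11.0], [178.0, 186.0, 10.0], [350.0, 102.0, 10.0], [330.0, 210.0, 8.0], [300.0, 156.0, 7.0], [186.0, 74.0, 7.0], [512.0, 294.0, 7.0]]
w4
 blue 362.2 146.8 wh 114 230 73.4 3624.0 box [[235.6999969482422, 124.80000305175781], [456.1000061035156, 59.20000076293945], [488.79998779296875, 168.8999
[... 544 characters left out ...]
99969482422], [300.1000061035156, 235.3000030517578]]
 red ((511.0, 218.0), 13.601571083068848) 336.5
 circ [[424.0, 202.0, 16.0], [306.0, 118.0, 10.0], [502.0, 218.0, 8.0], [460.0, 148.0, 7.0], [434.0, 250.0, 6.0]]
w1
 dark [347.8 189. ] [81.3 63.8] 81.8698959350586 4880.5
 pale [344.9 165.5] [152.   68.4] 81.8698959350586 4445.0
 pale [339.8 127.3] [34.5 53. ] 49.57392501831055 284.5
 pale [335.6 104. ] [ 4.7 63.5] 81.8698959350586 218.0
w2
 dark [551.6 189.6] [86.1 82.4] 88.9583740234375 6123.0
 pale [551.5 162. ] [150.  89.] 90.0 3933.5
 pale [554.5 236.2] [10.  60.5] 82.40535736083984 533.5
 pale [562.3 127.8] [32.1 58.2] 53.426971435546875 315.5
 pale [525.5 256. ] [ 6. 37.] 90.0 115.5
```

Create m2.py:
```python
from h import *
i1,C1=load('wrist','w1');i2,C2=load('wrist','w2');i3,C3=load('wrist','w3');i4,C4=load('wrist','w4')
p=tri(C1,(340.5,127.3),C2,(562.3,127.8));print('cross',p.round(1))
print('top cam cross at z50',onz(cam('top'),(435+517/3-420/3*1,240+72/3),50).round(1))
# line angle of carrier from dark rect in w1 (80.x deg): edge dirs on plane z=50
d=np.deg2rad(81.87);u=np.array([347.8,189.]);a=onz(C1,u,50);b=onz(C1,u+30*np.array([np.cos(d),np.sin(d)]),50)
v=(a-b)[:2];print('carrier row dir deg',np.rad2deg(np.arctan2(v[1],v[0])),'dark centre',a.round(1),'pred marked',(a[:2]+62.25*v/np.linalg.norm(v)).round(1))
print('boss',tri(C3,(299.5,156.3),C4,(425,204.5)).round(1))
for n,a,b in [('b1',(186,74),(305,119)),('b2',(349.5,102.5),(460,147.5)),('b3',(330.5,211),(433,249.5))]: print(n,tri(C3,a,C4,b).round(1))
print('b4',onz(C3,(178.5,186.5),18).round(1),'knob',tri(C3,(382.4,170.8),C4,(511,218)).round(1), onz(C3,(382.4,170.8),95).round(1))
# blank long-edge transitions: scan along w3 slide axis through boss at vice heading
g=cv2.cvtColor(i3,cv2.COLOR_BGR2HSV)
pts=[]
for s in range(-170,-10,1):
    q=np.array([299.5,156.3])+s*np.array([0.985,0.158])
    pts.append(tuple(g[int(round(q[1]))-8,int(round(q[0]))]))
lab=['B' if 100<h<125 and s>130 and v>50 else ('d' if v<110 else 'L') for h,s,v in pts]
import itertools
k=-170
for c,gr in itertools.groupby(lab):
    n=len(list(gr));q=np.array([299.5,148.3])+k*np.array([0.985,0.158]);print(c,n,q.round(1),'z74',onz(C3,q,74).round(1)[:2],'z30',onz(C3,q,30).round(1)[:2]);k+=n
i=i1;cv2.imwrite('pics/z.png',np.hstack([cv2.resize(i1[85:165,295:385],None,fx=4,fy=4),cv2.resize(i2[85:165,510:620],None,fx=4,fy=4)]))
```

```bash
python3 m2.py
```

```text
cross [ 547.7 -237.7   49.9]
top cam cross at z50 [ 553.7 -235.6   50. ]
carrier row dir deg 9.358251527943775 dark centre [ 488.1 -246.1   50. ] pred marked [ 549.5 -235.9]
boss [547.8 214.2  73.6]
b1 [626.8 330.1  16.1]
b2 [598.4 164.4  14.9]
b3 [483.6 183.3  13.4]
b4 [512.7 349.4  18. ] knob [537.3 139.7  91.2] [536.8 140.7  95. ]
L 4 [132.  121.4] z74 [579.  363.9] z30 [580.1 384.8]
B 26 [136.  122.1] z74 [578.5 360.5] z30 [579.5 380.9]
L 6 [161.6 126.2] z74 [574.9 337.9] z30 [575.5 355.5]
d 19 [167.5 127.1] z74 [574.1 332.7] z30 [574.6 349.6]
L 40 [186.2 130.1] z74 [571.4 316.1] z30 [571.6 331. ]
d 12 [225.6 136.5] z74 [565.8 280.9] z30 [565.3 291.4]
L 4 [237.4 138.3] z74 [564.2 270.3] z30 [563.4 279.4]
B 46 [241.4 139. ] z74 [563.6 266.7] z30 [562.8 275.4]
L 1 [286.7 146.2] z74 [557.1 225.7] z30 [555.4 229.2]
d 1 [287.7 146.4] z74 [556.9 224.8] z30 [555.3 228.2]
L 1 [288.7 146.6] z74 [556.8 223.9] z30 [555.1 227.2]
```

View pics/z.png

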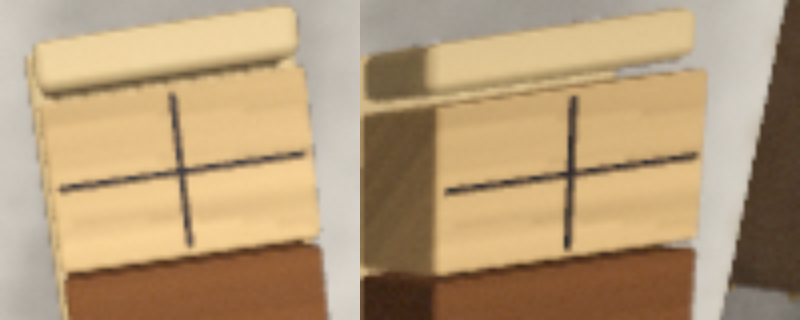

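The zoom gives the cross centre at w1 (340.25,127.75) and w2 (562.75,128.5). It stands at z≈50, as expected. The gap in the vice is about 52 mm and the vice axis lies at about 80.2°. I'll open the jaw first.

Request:
nudge_tcp(moves=[{"d":[4,42,10],"aperture":85},{"d":[4,42,10],"aperture":85},{"d":[0,0,14],"turn_vec":[0,0,-0.14],"aperture":85},{"d":[0,0,14],"turn_vec":[0,0,-0.14],"aperture":85},{"d":[0,0,14],"turn_vec":[0,0,-0.14],"aperture":85},{"d":[0,0,14],"turn_vec":[0,0,-0.14],"aperture":85},{"d":[0,0,14],"turn_vec":[0,0,-0.14],"aperture":85},{"d":[0,0,14],"turn_vec":[0,0,-0.14],"aperture":85},{"d":[0,0,14],"turn_vec":[0,0,-0.14],"aperture":85},{"d":[0,0,14],"turn_vec":[0,0,-0.14],"aperture":85},{"d":[0,0,14],"turn_vec":[0,0,-0.14],"aperture":85},{"turn_vec":[0,0,-0.14],"aperture":85}])

```text
clock: 4.95
eef_pos: [549.3, 230.7, 135.8]
tool_rot: [-3.14, 0.004, 1.402]
force: [-0.8, -0.4, -0.2]
width: 85.3
gripper_force: 0.0
```

Run:
```python
from h import *
i1,C1=load('wrist','w1');i2,C2=load('wrist','w2')
print('cross',tri(C1,(340.25,127.75),C2,(562.75,128.5)).round(1))
for C,a,b in((C1,(295+60/4,85+190/4),(295+303/4,85+154/4)),(C2,(510+85/4,85+191/4),(510+336/4,85+156/4))):
    v=onz(C,a,50)-onz(C,b,50); print(np.rad2deg(np.arctan2(-v[0],v[1])))
print(toolmove(ctrl.read_state(),[550.6,232,34],np.deg2rad(80.2)))
```

```text
cross [ 546.1 -238.4   51.4]
8.09957862075063
7.747000896592661
(array([  2. ,   1.3, 101.8]), array([-0.002,  0.004,  0.002]))
```

Request:
nudge_tcp(moves=[{"d":[2,1,25],"aperture":85},{"d":[0,0,25],"aperture":85},{"d":[0,0,25],"aperture":85},{"d":[0,0,15],"aperture":85},{"d":[0,0,11],"aperture":85},{"aperture":85},{"aperture":30},{"aperture":30},{"aperture":30},{"aperture":30},{"aperture":30},{"aperture":30}])

```text
clock: 6.15
eef_pos: [551.1, 237.3, 38.5]
tool_rot: [3.141, -0.0, 1.4]
force: [-4.4, -1.0, 12.1]
width: 52.1
gripper_force: 60.3
```

Request:
nudge_tcp(moves=[{"aperture":30},{"aperture":30}])

```text
clock: 6.35
eef_pos: [551.1, 237.3, 38.5]
tool_rot: [3.141, -0.0, 1.4]
force: [-4.6, -1.5, 11.4]
width: 52.2
gripper_force: 60.3
```

The width of 52 mm and the upward push say this isn't the 40 mm tail. I'll look.

Run:
```python
from h import *
im,_=snap('wrist','w5'); a=load('wrist','w3')[0]
cv2.imwrite('pics/w5b.png',np.vstack([cv2.resize(a[90:220,225:400],(640,475))[:,:],np.zeros((1,640,3),np.uint8)]))
cv2.imwrite('pics/w5c.png',np.hstack([cv2.resize(a[80:220,225:400],(400,320)),cv2.resize(im,(400,320))]))
```

```text
(no output)
```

View pics/w5c.png

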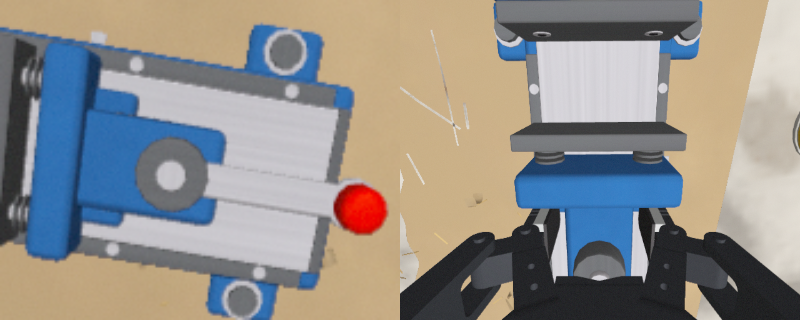

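The lower foot of the jaw, beside the casting, is wider than the tail, and I gripped too low. I'll open, rise and back off a little, then regrip higher.

Request:
nudge_tcp(moves=[{"aperture":85},{"aperture":85},{"d":[0,0,-5],"aperture":85},{"d":[0,0,-5],"aperture":85},{"aperture":85}])

```text
clock: 6.9
eef_pos: [552.3, 237.2, 47.3]
tool_rot: [3.14, -0.001, 1.4]
force: [-0.1, 0.6, 0.3]
width: 85.0
gripper_force: 0.0
```

```bash
python3 - <<'E'
from h import *
print(toolmove(ctrl.read_state(),[549.9,227,46],1.40))
E
```

```text
(array([-10.4,  -0.6,   1.3]), array([ 0.001, -0.001, -0.   ]))
```

Request:
nudge_tcp(moves=[{"d":[-9,-1,0],"aperture":85},{"d":[0,0,2],"aperture":85},{"aperture":85},{"aperture":30},{"aperture":30},{"aperture":30},{"aperture":30},{"aperture":30},{"aperture":30},{"aperture":30}])

```text
clock: 7.9
eef_pos: [549.5, 228.3, 44.7]
tool_rot: [3.141, -0.001, 1.4]
force: [1.3, 0.4, 3.4]
width: 38.8
gripper_force: 61.5
```

Request:
nudge_tcp(moves=[{"d":[-4,0,0],"aperture":30},{"d":[-4,0,0],"aperture":30},{"d":[-4,0,0],"aperture":30},{"d":[-4,0,0],"aperture":30},{"d":[-4,0,0],"aperture":30},{"d":[-4,0,0],"aperture":30},{"aperture":30},{"aperture":30},{"aperture":30}])

```text
clock: 8.8
eef_pos: [546.4, 208.9, 44.7]
tool_rot: [3.139, -0.008, 1.401]
force: [3.3, 6.7, -0.9]
width: 38.7
gripper_force: 61.1
```

Request:
nudge_tcp(moves=[{"d":[-3,0,0],"aperture":30},{"d":[-3,0,0],"aperture":30},{"aperture":30},{"aperture":30}])

```text
clock: 9.2
eef_pos: [545.4, 203.4, 44.7]
tool_rot: [3.139, -0.008, 1.401]
force: [5.0, 7.5, -1.8]
width: 38.6
gripper_force: 61.3
```

Request:
nudge_tcp(moves=[{"aperture":85},{"aperture":85},{"aperture":85},{"d":[0,0,-15],"aperture":85},{"d":[0,0,-40],"aperture":85},{"d":[0,0,-40],"aperture":85},{"d":[0,0,-40],"aperture":85},{"d":[0,0,-40],"aperture":85},{"aperture":85},{"aperture":85}])

```text
clock: 10.2
eef_pos: [544.3, 198.5, 221.2]
tool_rot: [3.139, -0.001, 1.399]
force: [-0.6, -0.1, -0.7]
width: 84.8
gripper_force: 0.0
```

```bash
python3 -c "
from h import *
snap('wrist','w6')"
```

Request:
nudge_tcp(moves=[{"d":[-43,7.5,0],"aperture":85},{"d":[-43,7.5,0],"aperture":85},{"d":[-43,7.5,0],"aperture":85},{"d":[-43,7.5,0],"aperture":85},{"d":[-43,7.5,0],"aperture":85},{"d":[-43,7.5,0],"aperture":85},{"d":[-43,7.5,0],"aperture":85},{"d":[-43,7.5,0],"aperture":85},{"d":[-43,7.5,0],"aperture":85},{"d":[-43,7.5,0],"aperture":85}])

```text
clock: 11.25
eef_pos: [543.1, -239.4, 217.8]
tool_rot: [-3.138, -0.001, 1.4]
force: [1.2, -0.1, 0.6]
width: 84.9
gripper_force: 0.0
```

Request:
nudge_tcp(moves=[{"turn_vec":[0,0,0.14],"aperture":85},{"turn_vec":[0,0,0.14],"aperture":85},{"turn_vec":[0,0,0.14],"aperture":85},{"turn_vec":[0,0,0.14],"aperture":85},{"turn_vec":[0,0,0.14],"aperture":85},{"turn_vec":[0,0,0.14],"aperture":85},{"turn_vec":[0,0,0.14],"aperture":85},{"turn_vec":[0,0,0.14],"aperture":85},{"turn_vec":[0,0,0.135],"aperture":85},{"aperture":85},{"aperture":85}])

```text
clock: 12.35
eef_pos: [543.9, -237.5, 218.3]
tool_rot: [-3.141, 0.002, 0.148]
force: [0.3, -0.3, -0.5]
width: 85.1
gripper_force: 0.0
```

Run:
```python
from h import *
snap('wrist','w7')
s=ctrl.read_state(); print(toolmove(s,[547,-238,14],0.145),s['qpos'].round(2))
```

```text
(array([  3.1,   1. , 204.5]), array([-0.001,  0.002,  0.003])) [ 0.43  0.56 -0.09  1.69  0.06  0.89 -1.12]
```

Request:
nudge_tcp(moves=[{"d":[4,1,40],"aperture":85},{"d":[0,0,40],"aperture":85},{"d":[0,0,40],"aperture":85},{"d":[0,0,35],"aperture":85},{"d":[0,0,25],"aperture":85},{"d":[0,0,16],"aperture":85},{"d":[0,0,10],"aperture":85},{"aperture":85},{"aperture":85}])

```text
clock: 13.3
eef_pos: [549.5, -238.6, 14.2]
tool_rot: [3.141, -0.001, 0.145]
force: [-0.7, 0.2, 0.7]
width: 84.8
gripper_force: 0.0
```

Request:
nudge_tcp(moves=[{"aperture":50},{"aperture":50},{"aperture":50},{"aperture":50},{"aperture":50},{"aperture":50}])

```text
clock: 13.9
eef_pos: [549.8, -238.7, 14.9]
tool_rot: [3.14, -0.002, 0.145]
force: [-0.7, -0.0, 5.9]
width: 63.4
gripper_force: 66.8
```

Run:
```python
from h import *
# vice state check from w6: dark pad/plate transitions along axis
im,C=load('wrist','w6');g=cv2.cvtColor(im,cv2.COLOR_BGR2HSV)
u=np.array([.170,.985]);P=np.array([547.8,214.2]);n=np.array([-.985,.17])
import itertools
L=[]
for s in np.arange(10,150,.5):
    q=proj(C,[*(P+u*s+n*10),72]);x,y=q.round().astype(int)
    if not(0<=x<640 and 0<=y<480): L.append('x');continue
    h,sa,v=map(int,g[y,x]); L.append('B' if 100<h<125 and sa>130 and v>50 else('d' if v<110 else'L'))
k=10
for c,r in itertools.groupby(L):
    m=len(list(r))/2;print(c,k,k+m,end='; ');k+=m
```

```text
B 10 34.0; L 34.0 43.0; d 43.0 48.5; L 48.5 49.0; d 49.0 51.5; L 51.5 113.0; d 113.0 128.5; B 128.5 143.5; x 143.5 150.0;
```

Request:
nudge_tcp(moves=[{"d":[0,0,-5],"aperture":50},{"d":[0,0,-15],"aperture":50},{"d":[0,0,-25],"aperture":50},{"d":[0,0,-30],"aperture":50},{"d":[0,0,-5],"aperture":50},{"d":[8,-28,0],"aperture":50},{"d":[8,-30,0],"aperture":50},{"d":[8,-30,0],"aperture":50},{"d":[8,-27,0],"aperture":50},{"aperture":50},{"aperture":50}])

```text
clock: 15.0
eef_pos: [563.7, -119.2, 93.4]
tool_rot: [3.142, 0.0, 0.147]
force: [0.3, -0.6, -0.8]
width: 63.2
gripper_force: 66.0
```

```bash
python3 -c "
from h import *
snap('wrist','w8');cv2.imwrite('pics/t8.png',get_image('top'))"
```

Request:
nudge_tcp(moves=[{"d":[0,0,20],"aperture":50},{"d":[0,0,25],"aperture":50},{"d":[0,0,20],"aperture":50},{"d":[0,0,10],"aperture":50},{"d":[0,0,7],"aperture":50},{"d":[0,0,3],"aperture":50},{"aperture":50},{"aperture":50}])

```text
clock: 15.9
eef_pos: [564.3, -120.1, 9.0]
tool_rot: [3.141, -0.001, 0.145]
force: [-0.4, 0.4, -0.8]
width: 63.1
gripper_force: 66.0
```

Request:
nudge_tcp(moves=[{"d":[0,0,2],"aperture":50},{"d":[0,0,2],"aperture":50},{"d":[0,0,1],"aperture":50},{"aperture":50},{"aperture":50}])

```text
clock: 16.4
eef_pos: [563.8, -119.9, 3.3]
tool_rot: [-3.142, 0.0, 0.145]
force: [-0.8, 0.1, -0.2]
width: 62.8
gripper_force: 66.0
```

Request:
nudge_tcp(moves=[{"d":[0,0,1],"aperture":50},{"aperture":50},{"aperture":50}])

```text
clock: 16.7
eef_pos: [563.9, -119.9, 2.9]
tool_rot: [3.141, -0.0, 0.145]
force: [-1.9, 0.4, 5.1]
width: 63.0
gripper_force: 66.5
```

Request:
nudge_tcp(moves=[{"aperture":85},{"aperture":85},{"aperture":85},{"d":[0,0,-10],"aperture":85},{"d":[0,0,-30],"aperture":85},{"d":[0,0,-30],"aperture":85},{"aperture":85},{"aperture":85}])

```text
clock: 17.5
eef_pos: [564.3, -120.0, 73.5]
tool_rot: [3.141, -0.002, 0.145]
force: [-0.1, 0.5, 0.7]
width: 85.0
gripper_force: 0.0
```

Request:
nudge_tcp(moves=[{"turn_vec":[0,0,-0.131],"aperture":85},{"turn_vec":[0,0,-0.131],"aperture":85},{"turn_vec":[0,0,-0.131],"aperture":85},{"turn_vec":[0,0,-0.131],"aperture":85},{"turn_vec":[0,0,-0.131],"aperture":85},{"turn_vec":[0,0,-0.131],"aperture":85},{"turn_vec":[0,0,-0.131],"aperture":85},{"turn_vec":[0,0,-0.131],"aperture":85},{"turn_vec":[0,0,-0.131],"aperture":85},{"turn_vec":[0,0,-0.131],"aperture":85},{"turn_vec":[0,0,-0.131],"aperture":85},{"turn_vec":[0,0,-0.13],"aperture":85}])

```text
clock: 18.7
eef_pos: [562.8, -119.8, 71.2]
tool_rot: [-3.139, -0.001, 1.721]
force: [-0.4, 0.3, 0.3]
width: 85.0
gripper_force: 0.0
```

Request:
nudge_tcp(moves=[{"aperture":85},{"aperture":85}])

```text
clock: 18.9
eef_pos: [563.1, -119.9, 71.5]
tool_rot: [-3.14, -0.001, 1.713]
force: [-0.4, 0.5, -0.4]
width: 84.8
gripper_force: 0.0
```

Run:
```python
from h import *
s=ctrl.read_state(); print(toolmove(s,[563.9,-119.9,6],0.145+np.pi/2))
```

```text
(array([-0.2,  0.9, 65.5]), array([-0.001, -0.001, -0.003]))
```

Request:
nudge_tcp(moves=[{"d":[0,1,25],"aperture":85},{"d":[0,0,25],"aperture":85},{"d":[0,0,12],"aperture":85},{"d":[0,0,4],"aperture":85},{"aperture":85},{"aperture":30},{"aperture":30},{"aperture":30},{"aperture":30},{"aperture":30},{"aperture":30},{"aperture":30}])

```text
clock: 20.1
eef_pos: [565.4, -119.9, 7.2]
tool_rot: [3.14, 0.001, 1.716]
force: [-0.7, 0.0, 5.5]
width: 39.5
gripper_force: 61.4
```

Request:
nudge_tcp(moves=[{"d":[0,0,-10],"aperture":30},{"d":[0,0,-30],"aperture":30},{"d":[0,0,-40],"aperture":30},{"d":[0,0,-40],"aperture":30},{"d":[0,0,-40],"turn_vec":[0,0,0.1],"aperture":30},{"d":[0,0,-20],"turn_vec":[0,0,0.1],"aperture":30},{"turn_vec":[0,0,0.116],"aperture":30},{"aperture":30},{"aperture":30}])

```text
clock: 21.0
eef_pos: [564.2, -119.8, 186.2]
tool_rot: [-3.141, 0.0, 1.403]
force: [-0.3, -0.2, -0.9]
width: 38.9
gripper_force: 60.5
```

Run:
```python
from h import *
T=cam('top')
for n in('top0','t8'):
    im=cv2.imread(f'pics/{n}.png');H,S,V=cv2.split(cv2.cvtColor(im,cv2.COLOR_BGR2HSV))
    m=(((H<6)|(H>174))&(S>190)&(V>130)).astype(np.uint8);m[:,:285]=0;m[:,325:]=0;m[:250]=0;m[285:]=0
    M=cv2.moments(m,True);c=(M['m10']/M['m00'],M['m01']/M['m00']);print(n,M['m00'],np.round(c,2),onz(T,c,92).round(1))
print(toolmove(ctrl.read_state(),[562.1,297.1,180],1.40))
```

```text
top0 48.0 [301.4  266.46] [536.5 140.8  92. ]
t8 46.0 [312.78 268.63] [532.3 116.   92. ]
(array([410.6, -71.9,   6.2]), array([-0.001,  0.   ,  0.003]))
```

Request:
nudge_tcp(moves=[{"d":[25,-4,0],"aperture":30},{"d":[42,-7.5,0],"aperture":30},{"d":[42,-7.5,0],"aperture":30},{"d":[42,-7.5,0],"aperture":30},{"d":[42,-7.5,0],"aperture":30},{"d":[42,-7.5,0],"aperture":30},{"d":[42,-7.5,0],"aperture":30},{"d":[42,-7.5,0],"aperture":30},{"d":[42,-7.5,0],"aperture":30},{"d":[25,-4,0],"aperture":30},{"d":[14,-2.5,0],"aperture":30},{"d":[10,-1.5,0],"aperture":30}])

```text
clock: 22.2
eef_pos: [563.0, 296.9, 185.5]
tool_rot: [-3.14, 0.001, 1.402]
force: [-0.3, 0.1, -0.9]
width: 39.1
gripper_force: 60.5
```

Request:
nudge_tcp(moves=[{"aperture":30},{"aperture":30},{"aperture":30}])

```text
clock: 22.5
eef_pos: [564.2, 294.3, 186.2]
tool_rot: [3.141, 0.002, 1.398]
force: [-0.4, -0.1, -0.5]
width: 39.5
gripper_force: 60.5
```

Run:
```python
from h import *
snap('wrist','w9');cv2.imwrite('pics/t9.png',get_image('top'))
s=ctrl.read_state();print(toolmove(s,[562.1,297.1,120],1.40),s['qpos'].round(2))
```

```text
(array([ 1.9, -2.4, 66.4]), array([ 0.   ,  0.001, -0.002])) [-0.25  0.69 -0.47  1.59  0.36  0.94 -1.02]
```

View pics/w9.png

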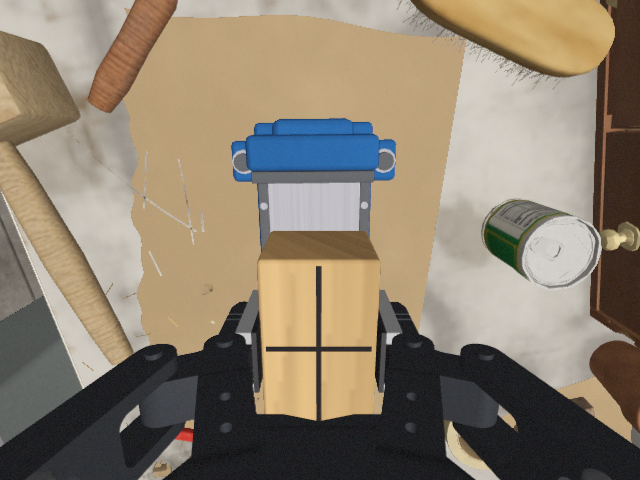

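The blank sits square in the grip, cross at (319,349). The fixed plate's front top edge is at row ~182, columns 254-374. I'll check these numerically.

Run:
```python
from h import *
im,C=load('wrist','w9'); u=np.array([.170,.985]);n=np.array([-.985,.17]);S=np.array([568.3,333.1])
g=cv2.cvtColor(im,cv2.COLOR_BGR2GRAY);print([int(x) for x in g[165:192,300]])
for nm,p,z in(('cross',(319.3,349),217),('plate mid',(314,182),73),('jawL',(246,152),74),('jawR',(381,152),74)):
    w=onz(C,p,z);print(nm,w.round(1),'along',((w[:2]-S)@u).round(1),'lat',((w[:2]-S)@n).round(1))
```

```text
[98, 88, 88, 85, 78, 66, 58, 100, 110, 108, 107, 108, 106, 105, 106, 105, 100, 103, 148, 196, 195, 196, 196, 197, 196, 196, 196]
cross [565.4 293.7 217. ] along -39.2 lat -3.9
plate mid [568.8 331.8  73. ] along -1.1 lat -0.7
jawL [527.8 359.4  74. ] along 19.0 lat 44.4
jawR [616.3 343.9  74. ] along 18.8 lat -45.5
```

Request:
nudge_tcp(moves=[{"d":[1,-3.5,20],"aperture":30},{"d":[0,0,40],"aperture":30},{"d":[0,0,30],"aperture":30},{"d":[0,0,10],"aperture":30},{"aperture":30},{"d":[0,0,15],"aperture":30},{"d":[0,0,15],"aperture":30},{"d":[0,0,8],"aperture":30},{"d":[0,0,4],"aperture":30},{"d":[0,0,2],"aperture":30},{"aperture":30},{"aperture":30}])

```text
clock: 23.8
eef_pos: [560.6, 298.3, 42.7]
tool_rot: [3.141, -0.001, 1.4]
force: [-0.5, 0.4, -0.1]
width: 39.2
gripper_force: 60.5
```

Request:
nudge_tcp(moves=[{"d":[0,0,2],"aperture":30},{"d":[0,0,2],"aperture":30},{"aperture":30},{"aperture":30}])

```text
clock: 24.2
eef_pos: [560.3, 298.0, 38.3]
tool_rot: [-3.142, 0.0, 1.4]
force: [0.6, -0.8, -1.0]
width: 39.2
gripper_force: 60.5
```

Request:
nudge_tcp(moves=[{"d":[0,0,1],"aperture":30},{"aperture":30},{"aperture":30}])

```text
clock: 24.5
eef_pos: [560.3, 298.1, 37.3]
tool_rot: [-3.142, 0.0, 1.4]
force: [0.3, 0.3, -0.7]
width: 39.3
gripper_force: 60.7
```

Request:
nudge_tcp(moves=[{"d":[0,0,0.7],"aperture":30},{"aperture":30},{"aperture":30}])

```text
clock: 24.8
eef_pos: [560.4, 298.1, 37.3]
tool_rot: [3.141, 0.0, 1.4]
force: [-1.5, -0.9, 5.0]
width: 39.1
gripper_force: 61.2
```

Request:
nudge_tcp(moves=[{"d":[0,0,0.7],"aperture":30},{"aperture":30},{"aperture":30}])

```text
clock: 25.1
eef_pos: [560.3, 298.1, 37.2]
tool_rot: [3.141, 0.0, 1.4]
force: [-1.7, -2.3, 10.5]
width: 39.2
gripper_force: 62.0
```

Request:
nudge_tcp(moves=[{"aperture":85},{"aperture":85},{"aperture":85},{"d":[0,0,-10],"aperture":85},{"d":[0,0,-30],"aperture":85},{"d":[0,0,-40],"aperture":85},{"d":[0,0,-20],"aperture":85},{"d":[-32,0.5,0],"aperture":85},{"d":[-32,0.5,0],"aperture":85},{"d":[-32,0.5,0],"aperture":85},{"aperture":85},{"aperture":85}])

```text
clock: 26.3
eef_pos: [545.9, 202.8, 136.6]
tool_rot: [3.141, -0.001, 1.398]
force: [-0.8, 0.8, 1.1]
width: 85.2
gripper_force: 0.0
```

Run:
```python
from h import *
snap('wrist','w10'); cv2.imwrite('pics/t10.png',get_image('top'))
s=ctrl.read_state();print(toolmove(s,[545.6,203.3,45.5],1.40))
```

```text
(array([-1.7,  0.1, 91. ]), array([ 0.001, -0.002,  0.001]))
```

View pics/w10.png

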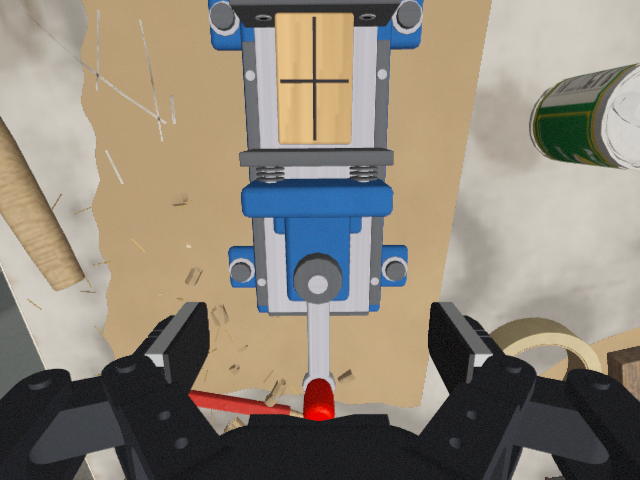

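The blank stands centred on the bed, cross up at (315,81), with the moving pad about 10 mm behind it. Next I'll grip the tail.

Request:
nudge_tcp(moves=[{"d":[-1.5,0,25],"aperture":85},{"d":[0,0,30],"aperture":85},{"d":[0,0,20],"aperture":85},{"d":[0,0,12],"aperture":85},{"d":[0,0,3],"aperture":85},{"aperture":85},{"aperture":30},{"aperture":30},{"aperture":30},{"aperture":30},{"aperture":30},{"aperture":30}])

```text
clock: 27.6
eef_pos: [545.2, 201.9, 47.0]
tool_rot: [3.141, -0.0, 1.4]
force: [-2.3, -0.3, 5.8]
width: 38.4
gripper_force: 61.9
```

Request:
nudge_tcp(moves=[{"d":[1,0,0],"aperture":30},{"d":[2,0,0],"aperture":30},{"d":[2,0,0],"aperture":30},{"d":[2,0,0],"aperture":30},{"d":[2,0,0],"aperture":30},{"aperture":30},{"aperture":30}])

```text
clock: 28.3
eef_pos: [545.9, 205.9, 47.0]
tool_rot: [-3.141, 0.008, 1.399]
force: [-4.0, -9.1, 11.6]
width: 38.7
gripper_force: 62.6
```

Request:
nudge_tcp(moves=[{"d":[2,0,0],"aperture":30},{"d":[2,0,0],"aperture":30},{"d":[1,0,0],"aperture":30},{"aperture":30},{"aperture":30}])

```text
clock: 28.8
eef_pos: [546.1, 207.5, 46.9]
tool_rot: [-3.14, 0.013, 1.398]
force: [-7.0, -15.5, 16.8]
width: 38.8
gripper_force: 63.2
```

Request:
nudge_tcp(moves=[{"d":[1,0,0],"aperture":30},{"d":[1,0,0],"aperture":30},{"aperture":30},{"aperture":30}])

```text
clock: 29.2
eef_pos: [546.3, 208.7, 47.0]
tool_rot: [-3.14, 0.015, 1.397]
force: [-5.7, -16.3, 16.9]
width: 38.2
gripper_force: 63.3
```

Request:
nudge_tcp(moves=[{"d":[1,0,0],"aperture":30},{"aperture":30},{"aperture":30}])

```text
clock: 29.5
eef_pos: [546.4, 209.3, 46.9]
tool_rot: [-3.139, 0.015, 1.397]
force: [-6.4, -15.3, 18.5]
width: 38.5
gripper_force: 63.3
```

Create knob.py:
```python
from h import *
T=cam('top');im=get_image('top');cv2.imwrite('pics/tk.png',im)
for n in('t8','t10','tk'):
    im=cv2.imread(f'pics/{n}.png');H,S,V=cv2.split(cv2.cvtColor(im,cv2.COLOR_BGR2HSV))
    m=(((H<6)|(H>174))&(S>190)&(V>130)).astype(np.uint8);m[:,:240]=0;m[:,325:]=0;m[:230]=0;m[300:]=0
    M=cv2.moments(m,True)
    if M['m00']: c=(M['m10']/M['m00'],M['m01']/M['m00']);print(n,M['m00'],np.round(c,2),onz(T,c,92).round(1))
```

```bash
python3 knob.py
```

Run:
```python
from h import *
im,C=load('wrist','w10')
S=np.array([568.3,333.1]);u=np.array([.170,.985])
for nm,p,z in(('blank top rear',(314,125),68),('blank bottom rear',(314,144),30),('pad top front',(316,151),72),('fixed plate foot',(314,27),30),('blank top front',(314,13),68),('cross',(314.5,80.5),68),('boss',(318,286),73.6)):
    w=onz(C,p,z)[:2];print(nm,w.round(1),((w-S)@u).round(1))
g=cv2.cvtColor(im,cv2.COLOR_BGR2GRAY);print([int(x) for x in g[0:175,300]])
```

```text
t8 46.0 [312.78 268.63] [532.3 116.   92. ]
blank top rear [557.5 276.4] -57.6
blank bottom rear [555.2 265.5] -68.8
pad top front [556.2 262.9] -71.2
fixed plate foot [567.  332.2] -1.1
blank top front [566.9 329.3] -4.0
cross [561.7 298.4] -35.3
boss [543.8 185.6] -149.4
[102, 104, 99, 90, 80, 49, 47, 44, 44, 49, 45, 42, 80, 150, 179, 186, 188, 188, 189, 188, 190, 189, 186, 188, 187, 189, 186, 186, 188, 187, 187, 186, 186, 186, 186, 188, 188, 188, 186, 186, 188, 188, 187, 188, 187, 187, 187, 187, 187, 188, 187, 186, 186, 187, 188, 186, 186, 187, 187, 189, 189, 188, 188, 188, 188, 187, 188, 187, 188, 186, 188, 188, 187, 190, 188, 188, 189, 189, 183, 123, 58, 55, 78, 144, 188, 188, 187, 189, 190, 188, 188, 190, 188, 188, 190, 189, 189, 190, 188, 190, 188, 188, 188, 188, 189, 189, 189, 190, 188, 188, 190, 190, 188, 188, 188, 189, 189, 188, 188, 189, 187, 190, 189, 190, 189, 189, 188, 190, 189, 189, 190, 189, 190, 189, 189, 189, 190, 189, 190, 190, 190, 188, 179, 170, 164, 197, 197, 189, 124, 52, 48, 66, 101, 108, 108, 107, 108, 109, 106, 104, 108, 106, 105, 107, 100, 105, 153, 196, 197, 195, 196, 194, 196, 195, 195]
```

Request:
nudge_tcp(moves=[{"d":[-3,0,0],"aperture":30},{"d":[-3,0,0],"aperture":30},{"aperture":30},{"aperture":30}])

```text
clock: 29.95
eef_pos: [546.4, 209.3, 47.0]
tool_rot: [-3.141, 0.005, 1.399]
force: [-3.1, -5.1, 10.4]
width: 38.4
gripper_force: 62.4
```

Request:
nudge_tcp(moves=[{"aperture":85},{"aperture":85},{"aperture":85},{"d":[0,0,-20],"aperture":85},{"d":[0,0,-40],"aperture":85},{"d":[0,0,-34],"aperture":85},{"aperture":85},{"aperture":85},{"aperture":85}])

```text
clock: 30.85
eef_pos: [546.4, 212.2, 139.0]
tool_rot: [-3.14, 0.001, 1.4]
force: [-0.7, 0.5, 0.4]
width: 84.9
gripper_force: 0.0
```

Run:
```python
from h import *
im,C=snap('wrist','w11')
S=np.array([568.3,333.1]);u=np.array([.170,.985])
g=cv2.cvtColor(im,cv2.COLOR_BGR2GRAY)
for z in (30,68,72):
  print(z,[(r,round(float((onz(C,(302,r),z)[:2]-S)@u),1)) for r in (0,10,20,120,140,150,160)])
print([int(x) for x in g[0:40,302]]);print([int(x) for x in g[115:190,302]])
H,Sa,V=cv2.split(cv2.cvtColor(im,cv2.COLOR_BGR2HSV))
k=cv2.HoughCircles(cv2.GaussianBlur(g,(3,3),0)[180:420,250:390],cv2.HOUGH_GRADIENT,1,20,param1=120,param2=15,minRadius=7,maxRadius=30)
print((k[0]+[250,180,0]).round().tolist() if k is not None else None)
m=(((H<6)|(H>174))&(Sa>190)&(V>130)).astype(np.uint8);m[:,:280]=0;m[:,360:]=0;M=cv2.moments(m,True);print('red',M['m00'],M['m10']/max(M['m00'],1),M['m01']/max(M['m00'],1))
```

```bash
python3 knob.py
```

```text
30 [(0, 22.8), (10, 17.6), (20, 12.3), (120, -44.7), (140, -57.2), (150, -63.5), (160, -69.9)]
68 [(0, 11.6), (10, 7.2), (20, 2.7), (120, -45.8), (140, -56.3), (150, -61.7), (160, -67.2)]
72 [(0, 10.5), (10, 6.1), (20, 1.7), (120, -45.9), (140, -56.2), (150, -61.5), (160, -66.9)]
[90, 89, 86, 83, 83, 80, 75, 68, 61, 61, 98, 104, 106, 106, 107, 104, 107, 106, 108, 106, 105, 105, 105, 101, 102, 100, 85, 62, 48, 52, 99, 176, 183, 189, 188, 188, 188, 188, 188, 187]
[184, 184, 185, 185, 185, 186, 186, 187, 187, 186, 186, 186, 186, 186, 186, 186, 186, 186, 184, 187, 186, 187, 186, 186, 185, 187, 188, 186, 188, 186, 187, 188, 185, 186, 187, 188, 187, 187, 186, 187, 183, 166, 115, 66, 101, 111, 107, 110, 109, 105, 105, 106, 103, 104, 106, 104, 104, 113, 168, 194, 194, 194, 193, 195, 190, 156, 49, 49, 45, 46, 53, 49, 51, 50, 60]
[[320.0, 282.0, 22.0], [322.0, 394.0, 17.0], [258.0, 388.0, 24.0]]
red 654.0 322.7737003058104 407.02905198776756
t8 46.0 [312.78 268.63] [532.3 116.   92. ]
```

Run:
```python
from h import *
im,C=load('wrist','w11');u=np.array([.170,.985])
p=onz(C,(320,282),73.6);k=onz(C,(322.8,407),88);print('pivot',p.round(1),'knob red',k.round(1),'from pivot',(p[:2]-75*u).round(1),'prev+travel',np.array([532.3,116.0])+u*7)
im,C=load('wrist','w10');p=onz(C,(318,286),73.6);print('w10 pivot',p)
kk=np.array([532.8,120.5])
print(toolmove(ctrl.read_state(),[*kk,130],1.40))
```

```text
pivot [545.6 196.3  73.6] knob red [534.1 119.3  88. ] from pivot [532.9 122.4] prev+travel [533.49  122.895]
w10 pivot [543.80286423 185.62728248  73.6       ]
(array([-92.7,   2.3,   8.7]), array([-0.002,  0.001, -0.   ]))
```

Request:
nudge_tcp(moves=[{"d":[-30,1,0],"aperture":60},{"d":[-30,1,0],"aperture":60},{"d":[-31,0,0],"aperture":60},{"aperture":60},{"aperture":60}])

```text
clock: 31.45
eef_pos: [533.3, 122.0, 139.2]
tool_rot: [-3.14, 0.0, 1.398]
force: [0.3, 0.6, 0.1]
width: 60.2
gripper_force: 0.0
```

Run:
```python
from h import *
im,C=snap('wrist','w12')
H,Sa,V=cv2.split(cv2.cvtColor(im,cv2.COLOR_BGR2HSV));m=(((H<6)|(H>174))&(Sa>190)&(V>130)).astype(np.uint8)
for c in cv2.findContours(m,0,1)[0]:
    if cv2.contourArea(c)>80:
        M=cv2.moments(c);q=(M['m10']/M['m00'],M['m01']/M['m00']);print(cv2.contourArea(c),np.round(q),onz(C,q,98).round(1))
print(toolmove(ctrl.read_state(),[533,122,78],1.40))
```

```text
917.5 [317. 269.] [533.8 123.8  98. ]
(array([-1.4, -0.2, 61.5]), array([-0.001, -0.001,  0.   ]))
```

Request:
nudge_tcp(moves=[{"d":[0,0,25],"aperture":60},{"d":[0,0,20],"aperture":60},{"d":[0,0,12],"aperture":60},{"d":[0,0,3],"aperture":60},{"aperture":60},{"aperture":10},{"aperture":10},{"aperture":10},{"aperture":10},{"aperture":10},{"aperture":10},{"aperture":10}])

```text
clock: 32.7
eef_pos: [532.3, 122.9, 80.9]
tool_rot: [-3.14, 0.0, 1.4]
force: [-4.2, 0.5, 7.7]
width: 16.5
gripper_force: 58.5
```

Request:
nudge_tcp(moves=[{"d":[0.16,-4.9,0],"turn_vec":[0,0,0.0655],"aperture":10},{"d":[0.16,-4.9,0],"turn_vec":[0,0,0.0655],"aperture":10},{"d":[0.16,-4.9,0],"turn_vec":[0,0,0.0655],"aperture":10},{"d":[0.16,-4.9,0],"turn_vec":[0,0,0.0655],"aperture":10},{"d":[0.16,-4.9,0],"turn_vec":[0,0,0.0655],"aperture":10},{"d":[0.16,-4.9,0],"turn_vec":[0,0,0.0655],"aperture":10},{"d":[0.16,-4.9,0],"turn_vec":[0,0,0.0655],"aperture":10},{"d":[0.16,-4.9,0],"turn_vec":[0,0,0.0655],"aperture":10}])

```text
clock: 33.5
eef_pos: [497.9, 138.2, 80.9]
tool_rot: [3.141, 0.001, 0.873]
force: [-3.3, -0.8, 6.2]
width: 16.7
gripper_force: 58.7
```

Request:
nudge_tcp(moves=[{"d":[0.16,-4.9,0],"turn_vec":[0,0,0.0655],"aperture":10},{"d":[0.16,-4.9,0],"turn_vec":[0,0,0.0655],"aperture":10},{"d":[0.16,-4.9,0],"turn_vec":[0,0,0.0655],"aperture":10},{"d":[0.16,-4.9,0],"turn_vec":[0,0,0.0655],"aperture":10},{"d":[0.16,-4.9,0],"turn_vec":[0,0,0.0655],"aperture":10},{"d":[0.16,-4.9,0],"turn_vec":[0,0,0.0655],"aperture":10},{"d":[0.16,-4.9,0],"turn_vec":[0,0,0.0655],"aperture":10},{"d":[0.16,-4.9,0],"turn_vec":[0,0,0.0655],"aperture":10}])

```text
clock: 34.3
eef_pos: [474.7, 169.7, 80.8]
tool_rot: [3.141, 0.002, 0.349]
force: [-3.2, -2.1, 9.2]
width: 16.7
gripper_force: 58.8
```

Request:
nudge_tcp(moves=[{"d":[0.16,-4.9,0],"turn_vec":[0,0,0.0655],"aperture":10},{"d":[0.16,-4.9,0],"turn_vec":[0,0,0.0655],"aperture":10},{"d":[0.16,-4.9,0],"turn_vec":[0,0,0.0655],"aperture":10},{"d":[0.16,-4.9,0],"turn_vec":[0,0,0.0655],"aperture":10},{"d":[0.16,-4.9,0],"turn_vec":[0,0,0.0655],"aperture":10},{"d":[0.16,-4.9,0],"turn_vec":[0,0,0.0655],"aperture":10},{"d":[0.16,-4.9,0],"turn_vec":[0,0,0.0655],"aperture":10},{"d":[0.16,-4.9,0],"turn_vec":[0,0,0.0655],"aperture":10},{"aperture":10},{"aperture":10}])

```text
clock: 35.3
eef_pos: [470.7, 209.0, 80.9]
tool_rot: [3.141, 0.003, -0.172]
force: [-4.8, -1.6, 10.3]
width: 16.8
gripper_force: 59.0
```

Request:
nudge_tcp(moves=[{"d":[0,-1.5,0],"turn_vec":[0,0,0.01],"aperture":10},{"d":[0,-1.5,0],"turn_vec":[0,0,0.01],"aperture":10},{"aperture":10},{"aperture":10}])

```text
clock: 35.7
eef_pos: [470.6, 209.2, 80.8]
tool_rot: [3.137, 0.004, -0.193]
force: [-5.3, -6.5, 12.2]
width: 16.6
gripper_force: 59.6
```

Request:
nudge_tcp(moves=[{"d":[0,-1.5,0],"turn_vec":[0,0,0.01],"aperture":10},{"d":[0,-1.5,0],"aperture":10},{"aperture":10},{"aperture":10}])

```text
clock: 36.1
eef_pos: [470.6, 209.3, 80.7]
tool_rot: [3.133, 0.005, -0.204]
force: [-5.6, -12.5, 15.0]
width: 16.4
gripper_force: 60.1
```

The lever is at its stop: force rises with no motion. I'll unload, release and retreat.

Request:
nudge_tcp(moves=[{"d":[0,2.5,0],"aperture":10},{"d":[0,2,0],"aperture":10},{"aperture":10},{"aperture":10}])

```text
clock: 36.5
eef_pos: [470.7, 209.0, 80.8]
tool_rot: [3.139, 0.003, -0.202]
force: [-5.7, -3.4, 12.0]
width: 16.4
gripper_force: 59.5
```

Request:
nudge_tcp(moves=[{"aperture":60},{"aperture":60},{"aperture":60},{"d":[0,0,-20],"aperture":60},{"d":[0,0,-40],"aperture":60},{"d":[0,0,-45],"aperture":60},{"d":[0,0,-45],"aperture":60},{"d":[0,0,-45],"aperture":60},{"d":[-10,30,0],"aperture":60},{"d":[-10,40,0],"aperture":60},{"aperture":60},{"aperture":60}])

```text
clock: 37.7
eef_pos: [439.2, 145.8, 275.3]
tool_rot: [-3.141, -0.001, -0.204]
force: [-0.3, 0.8, 0.2]
width: 60.1
gripper_force: 0.0
```

Run:
```python
from h import *
im,C=snap('wrist','w13')
u=np.array([.170,.985]);n=np.array([-.985,.17]);S=np.array([568.3,333.1])
H,Sa,V=cv2.split(cv2.cvtColor(im,cv2.COLOR_BGR2HSV))
m=(((H<6)|(H>174))&(Sa>190)&(V>130)).astype(np.uint8)
for c in cv2.findContours(m,0,1)[0]:
    if cv2.contourArea(c)>80:
        M=cv2.moments(c);q=(M['m10']/M['m00'],M['m01']/M['m00']);w=onz(C,q,93);print('red',np.round(q),w.round(1),cv2.contourArea(c))
g=cv2.GaussianBlur(cv2.cvtColor(im,cv2.COLOR_BGR2GRAY),(3,3),0)
k=cv2.HoughCircles(g,cv2.HOUGH_GRADIENT,1,20,param1=120,param2=18,minRadius=5,maxRadius=20)
for a in k[0]:
    w=onz(C,a[:2],73.6)
    if np.hypot(*(w[:2]-[546,197]))<40: print('boss',a,w.round(1))
for z in(68,72):
    r=[]
    for s in np.arange(-90,10,1.):
        x,y=proj(C,[*(S+u*s+n*8),z]).round().astype(int);r.append(int(g[y,x]) if 0<=x<640 and 0<=y<480 else -1)
    print(z,r)
```

```text
red [243. 194.] [471.8 207.3  93. ] 356.5
boss [235.5 106.5  18.3] [545.1 198.   73.6]
68 [106, 106, 105, 106, 105, 103, 89, 66, 52, 51, 50, 52, 54, 54, 51, 52, 52, 52, 63, 89, 108, 112, 113, 115, 116, 128, 160, 192, 203, 201, 201, 200, 201, 201, 201, 201, 201, 201, 201, 201, 201, 201, 201, 202, 202, 202, 202, 202, 202, 201, 201, 202, 202, 202, 198, 183, 139, 107, 136, 197, 199, 199, 199, 199, 199, 199, 198, 199, 199, 199, 199, 199, 199, 199, 199, 200, 200, 200, 200, 199, 196, 196, 196, 196, 197, 199, 199, 177, 122, 72, 53, 60, 87, 108, 113, 113, 115, 116, 114, 103]
72 [106, 105, 105, 103, 100, 86, 64, 52, 51, 52, 54, 54, 52, 51, 52, 52, 63, 89, 108, 112, 113, 115, 115, 116, 160, 192, 203, 204, 204, 204, 204, 204, 201, 201, 201, 201, 201, 201, 201, 201, 201, 202, 202, 202, 202, 202, 202, 201, 201, 202, 202, 202, 201, 189, 146, 108, 179, 201, 199, 199, 199, 199, 199, 199, 198, 199, 199, 199, 199, 199, 199, 199, 199, 200, 200, 200, 200, 199, 199, 200, 199, 200, 200, 200, 199, 177, 122, 72, 53, 87, 108, 113, 113, 114, 115, 116, 114, 89, 86, 90]
```

```bash
python3 -c "
from cell import ctrl, job, get_image, calibration
print(job.finish_job())"
```

```text
the job is handed in; nothing more can be done
None
```

I clamped the marked blank in the drill vice and handed the job in: it stands on the bed near the middle of the jaws, cross up, pinched against the fixed jaw, with the cam lever swung to its stop (37.7 s used; no verdict was returned).

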